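# Unload the gluing jig and show the tenon to the inspection camera

### The arm

A 6-joint arm with a two-finger parallel gripper is mounted at the origin on the work surface. World frame = base frame: x ahead of the robot, y to its left, z up, the work surface at z = 0. Lengths are in m, angles in rad, forces in N, time in s.
With the tool pointing down it reaches from about 0.35 to 0.775 m from the base axis. Payload 7.3 kg.
Tool frame: the origin (TCP) lies at the centre of the arm's flange, where the gripper is bolted on; the fingertips stand 178 mm ahead of it and the grasp point (between the pads) lies 159 mm ahead of it (tip_extent is the distance from the TCP to the fingertips, in m); z points along the fingers, y is the line along which they close (so a half turn about z gives the same grasp; the last joint's range is limited). The gripper opens to 92 mm and grips with 3 to 60 N. Pads are 19 mm wide; open, the fingers measure 130 mm over their backs; the gripper's body (75 mm by 190 mm) begins 47 mm behind the grasp point.
Start: joints at [1.113, 0.342, 1.524, -0, 1.275, -0.146], TCP at [0.161, 0.5, 0.405] pointing down, gripper open.
Joint ranges: [-2.53, 2.53], [-0.77, 2.02], [0.04, 2.7], [-1, 4.14], [0.28, 2.66], [-3.11, 3.11]. Speed limits (rad/s): [2.57, 2.57, 3.14, 3.14, 3.14, 3.14].

### API

Orientations are given as [roll, pitch, yaw] about the fixed x, y, z axes, in that order (R = Rz(yaw) Ry(pitch) Rx(roll)).
In Python, from cell import * gives the robot as it stands.
- The arm moves only by the tool arm_command, never from a script. Its arguments are lists of equal length, an entry for each row: "xyz": the shift along the world's x, y, z in mm, a list of three; "spin": the turn about the world's z in degrees. In form: {"xyz": [[tx, ty, tz], ...], "spin": [spin, ...]}. A call has 1 to 20 rows; each row shifts and turns the commanded pose from where the row before left it; what a row does not reach is not made up. A row lasts 1/10 s, in which the tool goes at most 50 mm and 8.59 degrees, less where a joint would pass 70% of its speed; a pose out of reach is approached as far as the arm can. A call with a gripper value outside its range is refused whole. "jaw" is the opening, from -1 (shut) to 1 (fully open), set as the call begins (left out, the last holds). The fingers move at their own pace and stop on an object; "squeeze" is the grip in N (left out, the last holds). Time passes only in rows, so rows that do not move let the fingers close. It gives the time, the measured TCP pose, the force, the opening and the grip force at its end, in the units of the state.
- observe(): the state, without advancing time (a new reading comes with each control period).
- read_camera(name): name is "scene" or "top" or "wrist"; returns a dict with "img" (384x512x3 uint8, red, green, blue), "depth" (384x512 float32, m along the optical axis (not along the pixel's ray), 0 where there is no reading), "fx", "fy", "cx", "cy" (pixels), "world_from_camera" (4x4, takes a point from camera to world coordinates). Camera axes: x right, y up, looking along -z (the intrinsics and any distortion apply to the point x, -y, -z); pixel columns grow to the right and rows downward; lengths in m; the calibration is good to about 2 mm. A picture is of the moment at which its call begins.
- hand_in(): hands the job in; it is judged then, once.
The state is a dict: "time": time; "qpos": joint angles; "qvel": joint speeds; "joint_efforts": joint torques, N m; "tool_pos": TCP position; "tool_rot": TCP orientation; "contact_force": force on the tool from outside, world axes, zero at the start; "torque": the same for the moment, N m; "opening": finger opening in m; "grip_force": force on a finger pad.
Only numpy, scipy, OpenCV 4.12 (cv2) and the standard library are available. Lean on these libraries where they do the work, as an engineer would, in place of code of your own. Each camera call takes 0.05 s, during which the arm holds its last target. There are 200 camera calls.

### The job

The glue has set: take the iron weight off the oak stretcher in the gluing jig and hang it by its eye on the hook of the wooden stand. Then lift the stretcher out of the jig and hold it up to the inspection camera, the end of its tenon 80 mm in front of the lens, on the lens axis, pointing straight into the lens (which looks somewhat downward), its top face still up and not rolled to a side. Finish while still holding it there; do not bump the camera, and leave everything else on the bench where it lies.

Things in the scene. Friction and masses are not known exactly. Their poses are not given: they have to be found in the camera images.
- weight: Dark iron weight, 0.5 to 0.75 kg, on the stretcher at the start. Foot 50 (x) x 64 (y) x 25 mm; on its middle an upright flat handle, 12 mm thick (x), 64 mm wide (y), 101 mm above the foot's underside at its top: window 44 mm wide (y), from z = 25 to 75 mm, open through along x; above it a solid slab to grip, z = 75 to 101 mm. Origin: centre of the foot's underside, z up.
- eye (a point): Centre of the window in the weight's handle, 50 mm above the weight's origin.
- stretcher: Oak stretcher in the jig, about 0.1 kg: bar 110 (x) x 40 (y) x 30 mm (z), a smaller tenon 25 mm long, 26 wide, 12 thick in the middle of its +x end; other end plain. Origin: centre of the bar's underside, z up; the tenon's end face is at x = 80, z = 15 mm. It lies with its underside 30 mm above the bench.
- tenon_tip (a point): Centre of the tenon's end face.
- jig: Plywood jig fixed to the bench: base 150 (x) x 90 (y) x 12 mm, two cradle blocks 20 mm long (x) at x = +43 and -43 mm that carry the stretcher 30 mm above the bench between lips 10 mm high, 44 mm apart. Between the blocks (66 mm) both long sides of the stretcher are free. Origin: centre of the underside.
- hook_stand: Fixed wooden post 40 mm square, 185 mm high, on a base 130 mm square; a steel hook of 10 mm round bar juts out 120 mm along its -x axis from the post's face (x = 0). Origin on the bench under that face; the post lies at +x of it.
- hook_seat (a point): Top of the bar in the hook's trough, at (-95, 0, 180) mm of the stand: the underside of the weight's grip slab comes to rest here.
- hook_tip (a point): Centre of the upturned end of the hook, at (-120, 0, 192) mm of the stand; the bar ends 5 mm beyond it.
- camera_stand: Fixed column of the inspection camera on a grey base 120 mm square, 275 mm high. Origin on the bench.
- camera_head: Camera head on a stiff hinge on the column: grey box 50 x 46 x 46 mm, black lens barrel 38 mm in diameter, tipped down 0.2 to 0.55 rad (stays as found). Origin on the hinge axis, 265 mm above the bench. It looks along its own -x axis, y is level, z up; +x, from the lens into the camera, is the way the tenon should point.
- lens (a point): Centre of the lens's front, at x = -50 mm of the head.
- focus (a point): Point in the air on the lens axis, 80 mm in front of the lens (x = -130 mm of the head): here the middle of the tenon's end face belongs.
- blank: Bystander: plain oak bar 110 x 40 x 30 mm without tenon, lying on the bench.
- screwdriver: Bystander: screwdriver lying on the bench.
- glue: Bystander: glue bottle, 54 mm in diameter, 150 mm high.
- square: Bystander: try square lying flat, 100 x 160 mm.
- tape: Bystander: tape measure, 65 x 34 x 60 mm high.
- mallet: Bystander: wooden mallet lying, head 70 x 120 x 60 mm, handle 135 mm beyond.

How it is judged:
By the outcome, as a careful person would: the job done as asked, in the order asked, and still so for the second after the job is handed in, while the arm keeps its last pose, push and grip.
It also fails if it takes over 58 s, if anything falls off the work surface, if the arm or the gripper's body presses on something with over 40 N, if the wrist force passes 120 N, or if a joint passes its speed limit or range.

## Working session

There is one attempt and no reset: what is moved stays moved. The work goes in short steps, Python scripts to look and compute and a tool call to move; the robot and the scene stay as the last step left them, time stands still between calls to the robot, and variables do not carry over. Pictures are saved under pics/ and viewed, at most 12 in all, crops included, and the job is handed in when it is done.

Besides the shell and the picture viewer there is one more tool, called after "Request:" in YAML: its name, and indented under it one key for each argument. arm_command: Moves the arm, as the interface text tells. Its arguments: {"type":"object","properties":{"xyz":{"type":"array","items":{"type":"array","items":{"type":"number"}}},"spin":{"type":"array","items":{"type":"number"}},"jaw":{"type":"number"},"squeeze":{"type":"number"}},"required":["xyz","spin"]}

```bash
ls; mkdir -p pics
cat > h.py <<'E'
from cell import *
import numpy as np, cv2
def cloud(c):
    d=c["depth"];v,u=np.mgrid[:d.shape[0],:d.shape[1]]
    P=np.stack([(u-c["cx"])/c["fx"]*d,-(v-c["cy"])/c["fy"]*d,-d,np.ones_like(d)],-1)
    W=(P@np.array(c["world_from_camera"]).T)[...,:3]; W[d==0]=np.nan
    return W
def snap(n,f):
    c=read_camera(n); cv2.imwrite(f"pics/{f}.png",c["img"][...,::-1]); W=cloud(c); np.save(f"pics/{f}.npy",W); return c,W
E
python3 - <<'E'
from h import *
a,_=snap("scene","scene0");b,_=snap("top","top0")
print({k:v for k,v in a.items() if k not in("img","depth")}.keys(),a["world_from_camera"],b["world_from_camera"])
s=observe();print(s)
E
```

```text
pics
dict_keys(['fx', 'fy', 'cx', 'cy', 'world_from_camera']) [[ 7.09624869e-01 -5.55408301e-01  4.33536810e-01  1.23066276e+00]
 [ 7.04579654e-01  5.59177566e-01 -4.36907268e-01 -6.63024395e-01]
 [ 2.37865605e-04  6.15501478e-01  7.88135695e-01  1.35917014e+00]
 [ 0.00000000e+00  0.00000000e+00  0.00000000e+00  1.00000000e+00]] [[ 0.07018744  0.97332515 -0.21843048  0.31014634]
 [-0.99752577  0.06760392 -0.01928845 -0.01072331]
 [-0.00400718  0.21924384  0.97566187  1.37415195]
 [ 0.          0.          0.          1.        ]]
{'time': 0.1, 'qpos': array([ 1.11301452e+00,  3.42651054e-01,  1.52489025e+00,  1.77720685e-05,
        1.27540773e+00, -1.45990297e-01]), 'qvel': array([ 0.00016617, -0.00048008, -0.00065127, -0.0026246 , -0.0009116 ,
        0.00128374]), 'joint_efforts': array([ 3.26020388e-03, -4.32003665e+01, -2.44696087e+01,  7.21984240e-02,
        5.25356876e-02, -6.88170212e-05]), 'tool_pos': array([0.16097286, 0.49959495, 0.40412624]), 'tool_rot': array([-3.14025318e+00, -2.14129983e-04,  2.82979581e+00]), 'contact_force': array([-0.15840658, -0.82017865, -0.35638729]), 'torque': array([-0.02508492, -0.03734557,  0.02325122]), 'grip_force': 0.0, 'opening': 0.09217609611901502}
```

View pics/scene0.png

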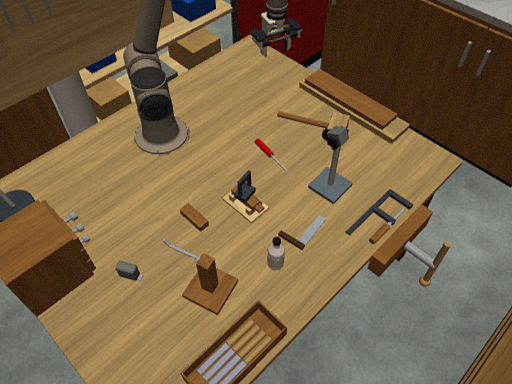

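View pics/top0.png

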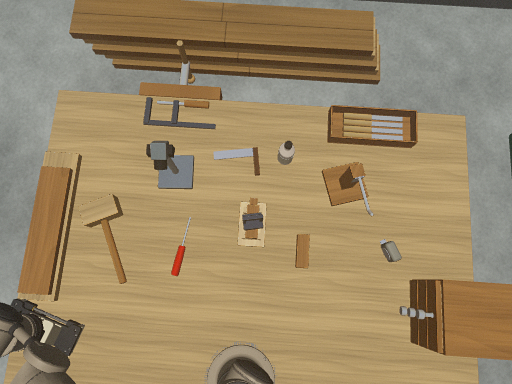

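Run:
```python
from h import *
W=np.load("pics/top0.npy");S=np.load("pics/scene0.npy")
for n,W_,px in (("top",W,dict(jig=(222,252),wt=(215,252),base=(175,180),head=(158,150),hook=(372,212),post=(360,172),tape=(390,250),glue=(288,148),blank=(302,250))),("scene",S,dict(wt=(246,180),head=(335,135),hook=(168,242),post=(207,262)))):
    for k,(u,v) in px.items(): print(n,k,W_[v,u].round(3))
it=cv2.imread("pics/top0.png");sc=cv2.imread("pics/scene0.png")
a=cv2.resize(it[130:260,130:265],(400,385),interpolation=3)
b=cv2.resize(sc[110:200,290:390],(400,360),interpolation=3)
c=cv2.resize(sc[160:225,215:280],(385,385),interpolation=3)
d=cv2.resize(sc[225:315,155:245],(385,385),interpolation=3)
H=np.zeros((600,800,3),np.uint8)
H[:300,:400]=cv2.resize(a,(400,300));H[:300,400:]=cv2.resize(b,(400,300));H[300:,:400]=cv2.resize(c,(400,300));H[300:,400:]=cv2.resize(d,(400,300))
cv2.imwrite("pics/m1.png",H)
```

```text
top jig [ 0.395  0.095 -0.004]
top wt [0.393 0.117 0.006]
top base [0.63  0.277 0.016]
top head [0.649 0.277 0.29 ]
top hook [ 0.567 -0.41   0.   ]
top post [ 0.654 -0.319  0.187]
top tape [ 0.436 -0.452  0.058]
top glue [ 0.729 -0.099  0.146]
top blank [ 0.418 -0.171  0.033]
scene wt [0.421 0.074 0.007]
scene head [0.657 0.257 0.285]
scene hook [ 0.536 -0.351  0.189]
scene post [ 0.666 -0.312  0.185]
```

View pics/m1.png

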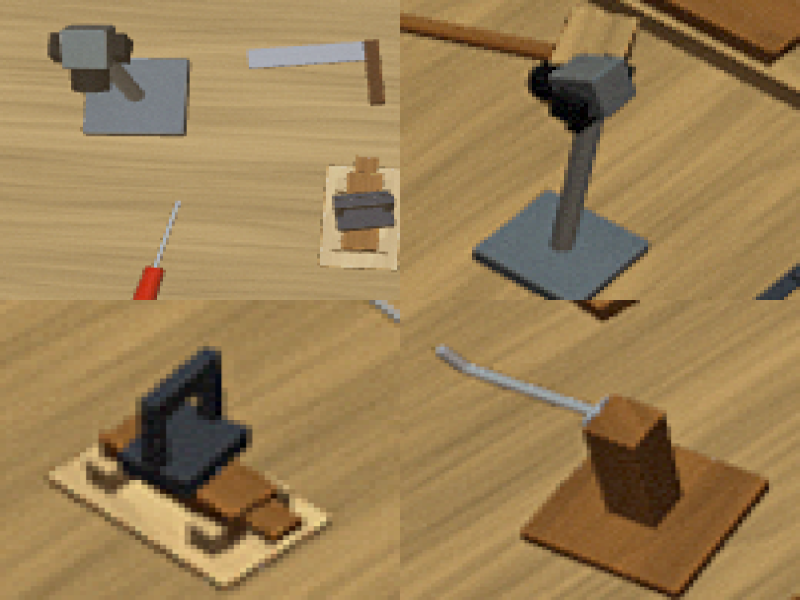

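```bash
cat >> h.py <<'E'
def rect(P,n=""):
    (c,s,a)=cv2.minAreaRect((P[:,:2]*1000).astype(np.float32)); print(n,len(P),"c",np.round(c,1),"s",np.round(s,1),"ang",round(a,1),"z",np.round(np.median(P[:,2])*1000,1)); return c,s,a
def sel(W,x,y,z):
    P=W.reshape(-1,3); return P[(P[:,0]>x[0])&(P[:,0]<x[1])&(P[:,1]>y[0])&(P[:,1]<y[1])&(P[:,2]>z[0])&(P[:,2]<z[1])]
E
python3 - <<'E'
from h import *
T=np.load("pics/top0.npy");S=np.load("pics/scene0.npy")
print(T[222,252].round(3))
for n,W in(("T",T),("S",S)):
    J=((.3,.6),(-.1,.13))
    for nm,z in(("jigbase",(.006,.02)),("stretch",(.052,.068)),("foot",(.078,.095)),("slab",(.14,.2))):
        P=sel(W,*J,z); rect(P,n+nm) if len(P)>4 else print(nm,len(P))
    for nm,z in(("hbase",(.008,.03)),("post",(.175,.195)),):
        rect(sel(W,(.58,.8),(-.42,-.2),z),n+nm)
    P=sel(W,(.45,.64),(-.5,-.25),(.15,.22)); rect(P,n+"hook"); print(P[np.argsort(P[:,1])][::max(1,len(P)//12)].round(3).tolist())
    rect(sel(W,(.5,.75),(.15,.4),(.006,.03)),n+"cbase")
    P=sel(W,(.5,.75),(.15,.4),(.2,.33)); rect(P,n+"head"); print(P.min(0),P.max(0))
E
```

```text
[ 0.492 -0.001  0.086]
Tjigbase 561 c [448.8  13.3] s [226.6 297.1] ang 89.9 z 11.2
Tstretch 226 c [511.1  -2.2] s [132.9  44.4] ang 0.2 z 59.4
Tfoot 196 c [496.4  -0.6] s [49.9 62.8] ang 10.5 z 84.7
Tslab 99 c [ 4.964e+02 -4.000e-01] s [12.4 62.3] ang 11.8 z 159.5
Thbase 966 c [ 681.2 -285.3] s [188.3 165.1] ang 17.2 z 21.2
Tpost 249 c [ 629.5 -319.2] s [103.2  40.5] ang 17.0 z 183.8
Thook 167 c [ 584.2 -334.1] s [129.4  26. ] ang 24.6 z 180.0
[[0.522, -0.354, 0.195], [0.528, -0.348, 0.193], [0.533, -0.346, 0.182], [0.547, -0.343, 0.171], [0.555, -0.339, 0.172], [0.564, -0.335, 0.176], [0.579, -0.332, 0.177], [0.597, -0.328, 0.178], [0.612, -0.325, 0.178], [0.611, -0.321, 0.18], [0.632, -0.317, 0.184], [0.634, -0.311, 0.173], [0.637, -0.302, 0.184]]
Tcbase 1004 c [621.9 273.1] s [243.2 243.4] ang 0.2 z 19.4
Thead 590 c [642.5 275.4] s [80.8 77.8] ang 12.7 z 277.1
[0.60128093 0.24025088 0.24076919] [0.687598   0.31525326 0.30042357]
Sjigbase 742 c [450.5  14.8] s [299.3 228.8] ang 0.3 z 9.2
Sstretch 183 c [511.2  -7.1] s [135.9  52.2] ang 9.8 z 60.7
Sfoot 184 c [497.7  -5.2] s [49.9 67.6] ang 9.1 z 86.5
Sslab 108 c [496.   -3.6] s [14.4 65.4] ang 9.7 z 158.8
Shbase 1222 c [ 682.8 -313.3] s [228.7 188.3] ang 84.6 z 23.3
Spost 277 c [ 629.9 -323.3] s [101.4  42.8] ang 17.3 z 185.6
Shook 154 c [ 585.  -337.8] s [129.7  28.4] ang 24.4 z 183.6
[[0.526, -0.359, 0.198], [0.528, -0.354, 0.195], [0.547, -0.351, 0.174], [0.551, -0.349, 0.182], [0.565, -0.346, 0.178], [0.574, -0.343, 0.174], [0.582, -0.34, 0.185], [0.599, -0.336, 0.178], [0.614, -0.333, 0.181], [0.612, -0.33, 0.187], [0.618, -0.327, 0.19], [0.625, -0.323, 0.183], [0.639, -0.312, 0.186]]
Scbase 1112 c [625.3 273.6] s [245.2 248.4] ang 89.8 z 19.8
Shead 469 c [650.4 262.8] s [90.1 74. ] ang 25.8 z 276.0
[0.59874678 0.23273951 0.20020891] [0.6872535  0.31198568 0.30482329]
```

Request:
arm_command:
  xyz:
    - [20,-13,15]
    - [30,-21,15]
    - [32,-23,15]
    - [32,-23,15]
    - [32,-23,15]
    - [32,-23,15]
    - [32,-23,15]
    - [32,-23,15]
    - [32,-23,15]
    - [30,-21,15]
    - [20,-13,0]
    - [0,0,0]
    - [0,0,0]
  spin: [2,3,3,3,3,3,3,3,3,2,0,0,0]

```text
time: 1.4
tool_pos: [0.4852, 0.2706, 0.5539]
tool_rot: [3.141, -0.002, -2.966]
contact_force: [-0.9, -0.5, -0.5]
opening: 0.092
grip_force: 0.0
```

Run:
```python
from h import *
c,W=snap("wrist","w1");s=observe();print(s["tool_pos"],s["tool_rot"],s["qpos"].round(2),s["time"])
print(np.array(c["world_from_camera"]).round(3),c["fx"])
print(np.nanmin(W.reshape(-1,3),0),np.nanmax(W.reshape(-1,3),0))
```

```text
[0.48467511 0.27100518 0.55418368] [ 3.14135018e+00 -1.51253450e-03 -2.96466044e+00] [ 0.37  0.34  1.13  0.    1.68 -1.38] 1.45
[[-0.175 -0.938 -0.298  0.402]
 [ 0.985 -0.167 -0.054  0.256]
 [ 0.001 -0.303  0.953  0.533]
 [ 0.     0.     0.     1.   ]] 309.51639752395863
[ 0.20049634 -0.18022245 -0.50667483] [1.46035593 0.72779203 0.48543941]
```

View pics/w1.png

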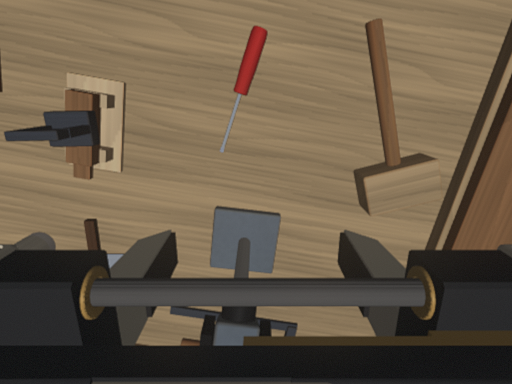

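Request:
arm_command:
  xyz:
    - [10,0,20]
    - [30,0,20]
    - [35,0,10]
    - [35,0,0]
    - [20,0,0]
    - [5,0,0]
    - [0,0,0]
    - [0,0,0]
  spin: [0,0,0,0,0,0,0,0]

```text
time: 2.25
tool_pos: [0.6188, 0.2714, 0.6054]
tool_rot: [3.141, 0.0, -2.963]
contact_force: [-0.2, -0.4, 0.8]
opening: 0.0923
grip_force: 0.0
```

Run:
```python
from h import *
c,W=snap("wrist","w2");s=observe();print(s["tool_pos"],s["tool_rot"],s["qpos"].round(2),s["time"])
for i in range(3): 
    snap("wrist",f"w2{i}");
for i in range(4):
    snap("top",f"t2{i}");snap("scene",f"s2{i}")
```

```text
[0.61858774 0.27130243 0.60579575] [ 3.14121189e+00  8.49008433e-04 -2.96344178e+00] [ 0.3   0.66  0.47  0.    2.02 -1.45] 2.3
```

View pics/w2.png

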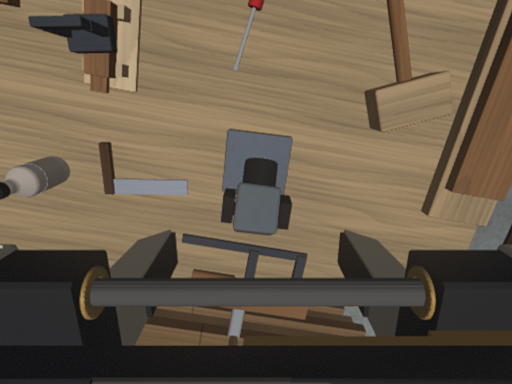

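```bash
cat >> h.py <<'E'
def plane(P):
    P=P[np.isfinite(P).all(1)]
    for _ in range(4):
        c=P.mean(0); n=np.linalg.svd(P-c,full_matrices=False)[2][2]; r=(P-c)@n; P=P[abs(r)<max(.0015,2*r.std())]
    return c,n*np.sign(n[2]),r.std(),len(P)
E
python3 - <<'E'
from h import *
fs=["w2","w20","w21","w22"]
P=np.concatenate([np.load(f"pics/{f}.npy")[192:228,242:276].reshape(-1,3) for f in fs])
c,n,s,k=plane(P);print("top",c.round(4),n.round(4),s,k,"tilt",np.arctan2(np.hypot(n[0],n[1]),n[2]),"yaw",np.degrees(np.arctan2(n[1],n[0])))
W=np.nanmedian([np.load(f"pics/{f}.npy") for f in fs],0)
for v in range(148,240,4): print(v,W[v,258].round(3),W[v,250].round(3), W[v,266].round(3))
for v in (200,208,216): print(v,[(u,W[v,u].round(3).tolist()) for u in range(218,298,5)])
for cam,fr in(("t","top"),("s","scene")):
    W=np.nanmedian([np.load(f"pics/{cam}2{i}.npy") for i in range(4)],0)
    I=cv2.imread(f"pics/{cam}20.png")
# base yaw by colour in wrist image
I=cv2.imread("pics/w2.png").astype(int);W=np.load("pics/w2.npy")
m=(abs(W[...,2]-.012)<.014)&(I[...,0]>=I[...,2]-5)&(W[...,0]>.5)&(W[...,0]<.72)&(W[...,1]>.19)&(W[...,1]<.36)
rect(W[m],"cbase")
E
```

```text
top [0.6463 0.2783 0.2883] [-0.4707 -0.0275  0.8818] 0.000644414988452564 4701 tilt 0.49102837727921844 yaw -176.6543873825308
148 [0.628 0.275 0.019] [0.631 0.261 0.019] [0.626 0.29  0.02 ]
152 [0.636 0.277 0.019] [0.639 0.262 0.018] [0.633 0.291 0.02 ]
156 [0.643 0.278 0.019] [0.646 0.264 0.019] [0.64  0.293 0.02 ]
160 [0.602 0.27  0.258] [0.604 0.261 0.255] [0.6   0.278 0.259]
164 [0.606 0.271 0.26 ] [0.608 0.262 0.256] [0.604 0.279 0.26 ]
168 [0.609 0.271 0.264] [0.612 0.263 0.26 ] [0.608 0.28  0.263]
172 [0.613 0.272 0.265] [0.616 0.264 0.262] [0.612 0.28  0.264]
176 [0.617 0.273 0.268] [0.619 0.264 0.264] [0.616 0.281 0.266]
180 [0.621 0.273 0.27 ] [0.623 0.265 0.267] [0.619 0.282 0.269]
184 [0.624 0.274 0.274] [0.625 0.265 0.275] [0.624 0.282 0.269]
188 [0.627 0.274 0.277] [0.628 0.266 0.278] [0.626 0.283 0.277]
192 [0.631 0.275 0.279] [0.632 0.267 0.28 ] [0.629 0.283 0.28 ]
196 [0.634 0.276 0.282] [0.636 0.267 0.282] [0.633 0.284 0.282]
200 [0.638 0.276 0.285] [0.639 0.268 0.284] [0.637 0.285 0.283]
204 [0.642 0.277 0.286] [0.643 0.269 0.286] [0.64  0.285 0.286]
208 [0.645 0.
[... 1312 characters left out ...]
 0.287]), (273, [0.643, 0.293, 0.287]), (278, [0.642, 0.298, 0.286]), (283, [0.645, 0.305, 0.275]), (288, [0.644, 0.31, 0.275]), (293, [0.739, 0.367, -0.001])]
216 [(218, [0.783, 0.221, -0.002]), (223, [0.666, 0.243, 0.274]), (228, [0.665, 0.248, 0.274]), (233, [0.777, 0.251, -0.001]), (238, [0.656, 0.259, 0.293]), (243, [0.655, 0.264, 0.292]), (248, [0.654, 0.269, 0.292]), (253, [0.653, 0.274, 0.292]), (258, [0.652, 0.279, 0.292]), (263, [0.651, 0.284, 0.291]), (268, [0.651, 0.289, 0.29]), (273, [0.65, 0.294, 0.291]), (278, [0.65, 0.3, 0.287]), (283, [0.654, 0.307, 0.275]), (288, [0.653, 0.312, 0.274]), (293, [0.756, 0.371, -0.001])]
cbase 2454 c [607.7 274.7] s [220.5 117.1] ang 3.0 z 19.0
```

Run:
```python
from h import *
for f in("w1","w2"):
    W=np.load(f"pics/{f}.npy");I=cv2.imread(f"pics/{f}.png").astype(int)
    for nm,z in(("slab",(.145,.175)),("foot",(.076,.095)),("str",(.054,.068)),("base",(.006,.02))):
        m=(W[...,0]>.35)&(W[...,0]<.62)&(abs(W[...,1])<.085)&(W[...,2]>z[0])&(W[...,2]<z[1])
        if nm=="base": m&=(I[...,2]>150)
        if m.sum()>5: rect(W[m],f+nm)
for cam in"ts":
    W=np.nanmedian([np.load(f"pics/{cam}2{i}.npy") for i in range(4)],0);I=cv2.imread(f"pics/{cam}20.png").astype(int)
    m=(W[...,0]>.35)&(W[...,0]<.62)&(abs(W[...,1])<.085)&(W[...,2]>.005)&(W[...,2]<.022); print(np.percentile(I[m],[10,50,90],axis=0))
    P=sel(W,(.35,.62),(-.07,.07),(.054,.066)); 
    # bar side lines: y edges per x bin
    for x0 in np.arange(.42,.6,.01):
        q=P[(P[:,0]>x0)&(P[:,0]<x0+.01)]
        if len(q)>2: print(cam,round(x0+.005,3),q[:,1].min().round(4),q[:,1].max().round(4),(q[:,1].min()/2+q[:,1].max()/2).round(4))
    Q=sel(W,(.55,.8),(-.42,-.2),(.178,.192)); Q=Q[Q[:,0]>.632];rect(Q,cam+"post")
    H=sel(W,(.5,.62),(-.4,-.3),(.165,.21)); v=cv2.fitLine(H[:,:2].astype(np.float32),2,0,.01,.01).ravel(); print("hook line yaw",np.degrees(np.arctan2(v[1],v[0])),v[2:], "y at .54", v[3]+(.54-v[2])*v[1]/v[0],"xmin",H[:,0].min())
```

```text
w1slab 655 c [494.8  -1.4] s [12.2 64.2] ang 11.0 z 159.6
w1foot 1216 c [494.7  -1.7] s [49.8 64.7] ang 11.5 z 83.8
w1str 1111 c [497.    4.1] s [111.6  56.8] ang 4.2 z 58.9
w1base 2027 c [494.8   0. ] s [149.1  89. ] ang 0.7 z 10.9
w2slab 731 c [494.8  -1.3] s [12.5 64.2] ang 11.1 z 159.4
w2foot 1186 c [494.9  -1.6] s [50.3 64.9] ang 10.7 z 83.8
w2str 1041 c [497.8   6.8] s [109.3  53.1] ang 0.7 z 58.9
w2base 1576 c [498.2   0. ] s [142.9  89.6] ang 0.4 z 10.9
[[120. 170. 199.]
 [152. 195. 217.]
 [162. 205. 224.]]
t 0.445 -0.017 0.0192 0.0011
t 0.455 -0.0198 0.02 0.0001
t 0.465 -0.0192 0.0174 -0.0009
t 0.475 -0.0185 -0.002 -0.0103
t 0.525 -0.0113 0.0183 0.0035
t 0.535 -0.0179 0.0192 0.0006
t 0.545 -0.0172 0.0198 0.0013
t 0.555 -0.0166 0.0201 0.0018
tpost 188 c [ 655.  -311.1] s [47.5 40.3] ang 12.1 z 184.4
hook line yaw 17.087486 [ 0.5703651 -0.3371554] y at .54 -0.34648964 xmin 0.5216186479256095
[[ 61.   98.5 124. ]
 [111.  166.  196. ]
 [131.  192.5 224. ]]
s 0.445 -0.0201 0.0077 -0.0062
s 0.455 -0.0226 -0.0025 -0.0126
s 0.515 -0.0045 0.0064 0.001
s 0.525 -0.0278 0.0171 -0.0054
s 0.535 -0.0224 0.0155 -0.0034
s 0.545 -0.0223 0.0166 -0.0028
s 0.555 -0.0228 0.012 -0.0054
s 0.565 -0.0038 0.0098 0.003
s 0.575 -0.0119 0.0093 -0.0013
spost 209 c [ 654.5 -314.6] s [48.  41.1] ang 17.4 z 186.4
hook line yaw 16.623564 [ 0.5685082  -0.34226868] y at .54 -0.3507801 xmin 0.5221420959045867
```

Request:
arm_command:
  xyz:
    - [-8,-17,-5]
    - [-16,-34,-15]
    - [-16,-34,-25]
    - [-16,-34,-25]
    - [-16,-34,-25]
    - [-16,-34,-25]
    - [-16,-34,-25]
    - [-16,-34,-25]
    - [-14,-17,-20]
    - [0,0,0]
    - [0,0,0]
  spin: [0.8,0,0,0,0,0,0,0,0,0,0]

```text
time: 3.95
tool_pos: [0.4864, -0.0014, 0.4154]
tool_rot: [3.141, 0.001, -2.952]
contact_force: [0.1, -0.5, 0.4]
opening: 0.0917
grip_force: 0.0
```

Run:
```python
from h import *
c,W=snap("wrist","w3");s=observe();print(s["tool_pos"],s["tool_rot"],s["qpos"].round(2),s["time"])
for nm,z in(("slab",(.145,.175)),("foot",(.076,.095)),("str",(.054,.068))):
    P=sel(W,(.35,.62),(-.085,.085),z)
    if len(P)>5: rect(P,nm)
```

```text
[ 0.48676907 -0.00096763  0.41585986] [-3.14127115e+00  2.25224468e-03 -2.95082576e+00] [-0.16  0.26  1.61  0.    1.27 -1.92] 4.0
slab 1469 c [494.4  -2.6] s [12.7 64. ] ang 10.8 z 159.8
foot 1924 c [488.4  -3.5] s [37.2 63.6] ang 11.0 z 84.1
str 1213 c [496.8  -8.4] s [ 58.8 110.4] ang 87.6 z 59.2
```

Request:
arm_command:
  xyz:
    - [8,-1,-10]
    - [0,0,-20]
    - [0,0,-25]
    - [0,0,-25]
    - [0,0,-19]
    - [0,0,-10]
    - [0,0,0]
    - [0,0,0]
  spin: [0,0,0,0,0,0,0,0]

```text
time: 4.8
tool_pos: [0.4947, -0.002, 0.3063]
tool_rot: [-3.141, 0.001, -2.95]
contact_force: [0.1, 0.0, 0.6]
opening: 0.0918
grip_force: 0.0
```

Request:
arm_command:
  xyz:
    - [0,0,0]
    - [0,0,0]
    - [0,0,0]
    - [0,0,0]
    - [0,0,0]
    - [0,0,0]
    - [0,0,0]
    - [0,0,0]
  spin: [0,0,0,0,0,0,0,0]
  jaw: -1
  squeeze: 50

```text
time: 5.6
tool_pos: [0.4942, -0.0025, 0.3061]
tool_rot: [-3.141, 0.001, -2.951]
contact_force: [0.4, -2.1, 5.5]
opening: 0.0637
grip_force: 50.0
```

Request:
arm_command:
  xyz:
    - [0,0,5]
    - [0,0,8]
    - [0,0,12]
    - [0,0,15]
    - [0,0,15]
    - [0,0,15]
    - [-1,-15,10]
    - [-2,-30,0]
    - [-2,-40,0]
    - [-2,-40,0]
    - [-2,-40,0]
    - [-2,-40,0]
    - [-2,-40,0]
    - [-2,-40,0]
    - [-1,-40,0]
    - [0,-25,0]
    - [0,-12,0]
    - [0,0,0]
    - [0,0,0]
  spin: [0,0,0,0,0,0,0,1,1,1,1,1,1,0,0,0,0,0,0]

```text
time: 7.5
tool_pos: [0.4781, -0.3633, 0.3852]
tool_rot: [3.139, -0.0, -2.846]
contact_force: [0.4, 0.3, -5.7]
opening: 0.0634
grip_force: 50.0
```

Run:
```python
from h import *
s=observe();print(s["tool_pos"],s["tool_rot"],s["qpos"].round(2),s["time"],s["contact_force"],s["opening"])
c,W=snap("wrist","w4");_,S=snap("scene","s4");_,T=snap("top","t4")
I=np.zeros((600,800,3),np.uint8)
I[:,:]=cv2.resize(cv2.imread("pics/w4.png"),(800,600));I[300:,:400]=cv2.resize(cv2.imread("pics/s4.png")[200:310,110:250],(400,300),interpolation=3)
cv2.imwrite("pics/m4.png",I)
for n,W_ in(("w",W),("s",S),("t",T)):
    H=sel(W_,(.5,.625),(-.4,-.3),(.16,.21));print(n,len(H)); H=H[np.argsort(H[:,0])];print(H[::max(1,len(H)//14)].round(4).tolist())
    rect(sel(W_,(.42,.515),(-.42,-.31),(.21,.245)),"slab") if len(sel(W_,(.42,.515),(-.42,-.31),(.21,.245)))>5 else 0
```

```text
[ 0.47808329 -0.36331429  0.38517774] [ 3.13907088e+00 -4.36860654e-04 -2.84568503e+00] [-0.78  0.5   1.33  0.    1.31 -2.64] 7.5 [ 0.42510383  0.27558927 -5.7404885 ] 0.06343195188783089
w 512
[[0.5, -0.3713, 0.1629], [0.5011, -0.3763, 0.1623], [0.5026, -0.3728, 0.1636], [0.5047, -0.3767, 0.1634], [0.5252, -0.3547, 0.1953], [0.5395, -0.3479, 0.1795], [0.5418, -0.3487, 0.1791], [0.5442, -0.3511, 0.1772], [0.5466, -0.3428, 0.1779], [0.5489, -0.3451, 0.1802], [0.5514, -0.3406, 0.1769], [0.5537, -0.3467, 0.1794], [0.556, -0.3461, 0.1787], [0.5585, -0.3438, 0.1794], [0.561, -0.347, 0.1767]]
slab 6486 c [ 470.  -364.4] s [11.6 98.5] ang 17.1 z 230.1
s 163
[[0.5001, -0.3682, 0.1683], [0.5043, -0.3827, 0.1673], [0.5071, -0.3701, 0.1672], [0.5107, -0.3844, 0.1653], [0.5281, -0.3542, 0.1957], [0.5342, -0.3467, 0.1828], [0.5419, -0.3538, 0.1774], [0.5509, -0.3449, 0.1831], [0.5592, -0.3405, 0.1819], [0.5694, -0.3418, 0.1785], [0.5804, -0.3428, 0.1814], [0.59, -0.3391, 0.1827], [0.599, -0.3351, 0.183], [0.609, -0.3279, 0.1865], [0.6186, -0.3244, 0.1881]]
slab 151 c [ 477.4 -363.2] s [24.4 97.7] ang 16.7 z 229.3
t 121
[[0.5219, -0.3535, 0.1956], [0.5278, -0.3481, 0.1938], [0.5358, -0.3431, 0.1798], [0.5425, -0.3466, 0.1778], [0.5492, -0.3447, 0.174], [0.5572, -0.3403, 0.1787], [0.5636, -0.3433, 0.1786], [0.5693, -0.3372, 0.1787], [0.576, -0.3323, 0.1743], [0.5835, -0.3328, 0.1835], [0.5892, -0.3266, 0.1838], [0.5964, -0.3277, 0.1794], [0.6026, -0.3304, 0.1805], [0.6102, -0.3228, 0.1859], [0.6177, -0.3241, 0.181], [0.6241, -0.3185, 0.1787]]
```

View pics/m4.png

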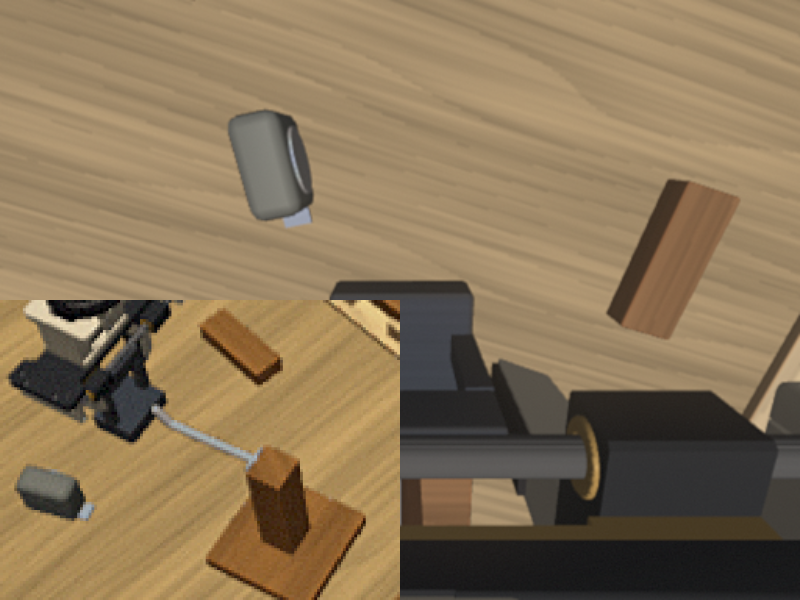

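Request:
arm_command:
  xyz:
    - [1,-4,-3]
    - [5,1.5,0]
    - [10,3,0]
    - [10,3,0]
    - [10,3,0]
    - [10,3.2,0]
    - [10,3.2,0]
    - [9,2.9,0]
    - [5,1.7,0]
    - [0,0,0]
    - [0,0,0]
  spin: [0,0,0,0,0,0,0,0,0,0,0]

```text
time: 8.75
tool_pos: [0.5479, -0.3468, 0.3826]
tool_rot: [3.141, -0.0, -2.846]
contact_force: [0.1, -0.3, -6.3]
opening: 0.0632
grip_force: 50.0
```

Run:
```python
from h import *
s=observe();print(s["tool_pos"],s["tool_rot"],s["time"],s["contact_force"],s["torque"])
_,S=snap("scene","s5");_,T=snap("top","t5")
I=np.hstack([cv2.resize(cv2.imread("pics/s5.png")[200:310,130:240],(400,400),interpolation=3),cv2.resize(cv2.imread("pics/t5.png")[140:230,310:400],(400,400),interpolation=3)])
cv2.imwrite("pics/m5.png",I)
```

```text
[ 0.54792909 -0.34684716  0.38260664] [ 3.14131228e+00 -4.83932385e-04 -2.84592444e+00] 8.75 [ 0.09055913 -0.29950942 -6.31115751] [ 0.0605532   0.09443013 -0.01460674]
```

View pics/m5.png

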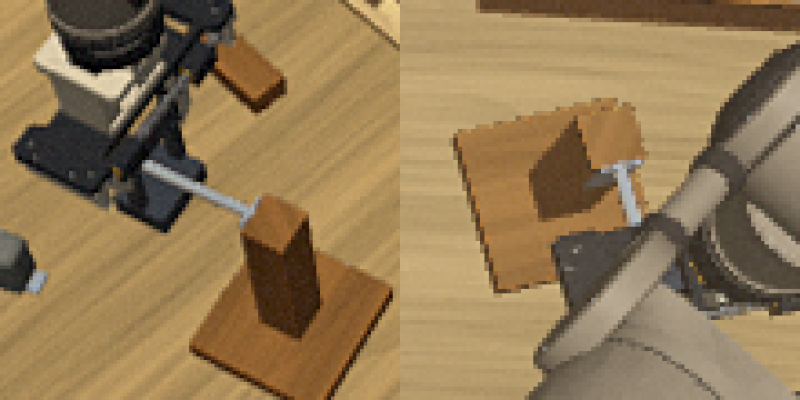

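Request:
arm_command:
  xyz:
    - [0,0,-4]
    - [0,0,-7]
    - [0,0,-7]
    - [0,0,-5]
    - [0,0,-3]
    - [0,0,-2]
    - [0,0,-1]
    - [0,0,0]
  spin: [0,0,0,0,0,0,0,0]

```text
time: 9.65
tool_pos: [0.5481, -0.3468, 0.3538]
tool_rot: [3.142, 0.0, -2.846]
contact_force: [0.2, -0.0, -5.9]
opening: 0.0638
grip_force: 50.0
```

Request:
arm_command:
  xyz:
    - [0,0,-1]
    - [0,0,-1]
    - [0,0,-1]
    - [0,0,0]
  spin: [0,0,0,0]

```text
time: 10.05
tool_pos: [0.548, -0.3468, 0.3511]
tool_rot: [-3.141, 0.0, -2.846]
contact_force: [-0.2, 0.2, -4.9]
opening: 0.0634
grip_force: 50.0
```

Request:
arm_command:
  xyz:
    - [0,0,-1]
    - [0,0,-0.5]
    - [0,0,0]
  spin: [0,0,0]

```text
time: 10.35
tool_pos: [0.5479, -0.3467, 0.3508]
tool_rot: [-3.14, 0.001, -2.846]
contact_force: [-3.5, 1.9, 5.6]
opening: 0.0639
grip_force: 50.0
```

Request:
arm_command:
  xyz:
    - [0,0,0]
    - [0,0,0]
    - [0,0,0]
    - [0,0,0]
    - [0,0,0]
    - [0,0,0]
  spin: [0,0,0,0,0,0]
  jaw: 1

```text
time: 10.95
tool_pos: [0.5481, -0.3468, 0.3491]
tool_rot: [3.141, 0.0, -2.846]
contact_force: [-0.6, 1.0, -0.2]
opening: 0.0919
grip_force: 0.0
```

Request:
arm_command:
  xyz:
    - [0,0,5]
    - [0,0,15]
    - [0,0,25]
    - [0,0,30]
    - [-2,10,20]
    - [-6,30,0]
    - [-6,35,0]
    - [-6,40,0]
    - [-6,40,0]
    - [-6,40,0]
    - [-6,40,0]
    - [-6,40,0]
    - [-6,35,0]
    - [-6,25,0]
    - [-3,10,0]
    - [0,0,0]
  spin: [0,0,0,0,-1,-2,-2,-2,-2,-2,-2,-2,-1.2,0,0,0]

```text
time: 12.55
tool_pos: [0.4888, -0.0011, 0.4448]
tool_rot: [-3.141, 0.001, -3.127]
contact_force: [0.4, 0.3, 0.2]
opening: 0.0917
grip_force: 0.0
```

Run:
```python
from h import *
s=observe();print(s["tool_pos"],s["tool_rot"],s["time"],s["contact_force"])
_,W=snap("wrist","w6");_,S=snap("scene","s6");_,T=snap("top","t6")
I=np.hstack([cv2.resize(cv2.imread("pics/s6.png")[200:310,130:240],(400,400),interpolation=3),cv2.resize(cv2.imread("pics/w6.png"),(400,400))])
cv2.imwrite("pics/m6.png",I)
rect(sel(T,(.48,.6),(-.42,-.29),(.195,.22)),"slab T")
m=sel(W,(.35,.62),(-.085,.085),(.054,.068));rect(m,"bar")
for x0 in np.arange(.43,.585,.01):
    q=m[(m[:,0]>x0)&(m[:,0]<x0+.01)]
    if len(q)>2: print(round(x0+.005,3),np.percentile(q[:,1],[1,99]).round(4),len(q))
```

```text
[ 0.48879783 -0.00105009  0.44476166] [-3.14137739e+00  8.52852546e-04 -3.12675544e+00] 12.55 [0.39637191 0.27896198 0.19691393]
slab T 99 c [ 539.2 -346.6] s [35.8 65.2] ang 18.1 z 205.3
bar 2868 c [496.8  -0.8] s [108.6  39.5] ang 0.2 z 59.1
0.445 [-0.0202  0.0182] 232
0.455 [-0.0203  0.0185] 300
0.465 [-0.0202  0.018 ] 273
0.475 [-0.0203  0.018 ] 279
0.485 [-0.0203  0.0183] 271
0.495 [-0.0203  0.0186] 260
0.505 [-0.0203  0.0189] 262
0.515 [-0.0203  0.0179] 239
0.525 [-0.0203  0.0182] 244
0.535 [-0.0203  0.0186] 247
0.545 [-0.0204  0.0189] 232
0.555 [-0.02    0.0173] 29
```

View pics/m6.png

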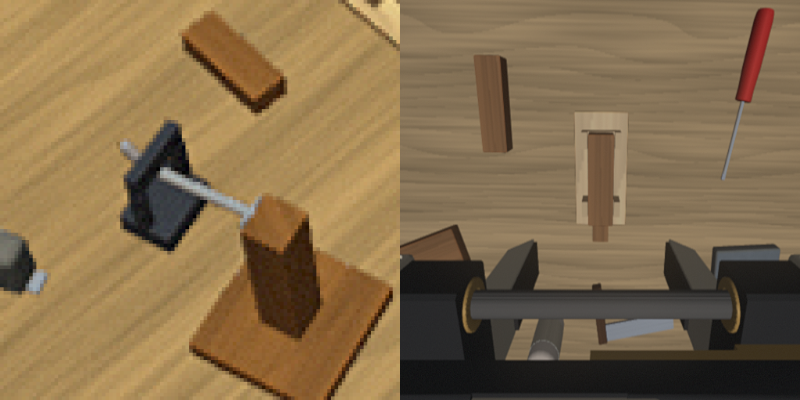

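Request:
arm_command:
  xyz:
    - [8,0,-15]
    - [0,0,-30]
    - [0,0,-40]
    - [0,0,-40]
    - [0,0,-40]
    - [0,0,-35]
    - [0,0,-20]
    - [0,0,-15]
    - [0,0,-5]
    - [0,0,0]
    - [0,0,0]
  spin: [0,0,0,0,0,0,0,0,0,0,0]

```text
time: 13.8
tool_pos: [0.4975, -0.0024, 0.2048]
tool_rot: [-3.141, 0.001, -3.13]
contact_force: [0.3, 0.2, 0.0]
opening: 0.0919
grip_force: 0.0
```

Request:
arm_command:
  xyz:
    - [0,0,0]
    - [0,0,0]
    - [0,0,0]
    - [0,0,0]
    - [0,0,0]
    - [0,0,0]
    - [0,0,0]
    - [0,0,0]
    - [0,0,0]
  spin: [0,0,0,0,0,0,0,0,0]
  jaw: -1
  squeeze: 30

```text
time: 14.7
tool_pos: [0.497, -0.0018, 0.2042]
tool_rot: [3.141, -0.0, -3.129]
contact_force: [-0.1, 0.4, -0.0]
opening: 0.0399
grip_force: 30.0
```

Request:
arm_command:
  xyz:
    - [0,0,6]
    - [0,0,14]
    - [0,0,30]
    - [0,0,40]
    - [0,0,40]
    - [0,0,40]
    - [0,0,25]
    - [7,-13,5]
    - [14,-25,0]
    - [15,-27,0]
    - [15,-27,0]
    - [15,-27,0]
    - [15,-27,0]
    - [15,-27,0]
    - [15,-27,0]
    - [15,-27,0]
    - [15,-26,0]
    - [0,0,0]
    - [0,0,0]
  spin: [0,0,0,0,0,0,0,-7,-7.5,-7.5,-7.5,-7.5,-7.5,-7.5,-7.5,-7.5,-6,0,0]

```text
time: 16.6
tool_pos: [0.6378, -0.2551, 0.4035]
tool_rot: [-3.141, -0.002, 1.881]
contact_force: [0.4, -0.4, -1.7]
opening: 0.04
grip_force: 30.0
```

Run:
```python
from h import *
s=observe();print(s["tool_pos"],s["tool_rot"],s["qpos"].round(2),s["time"],s["contact_force"],s["opening"])
_,W=snap("wrist","w7");_,S=snap("scene","s7");_,T=snap("top","t7")
I=np.hstack([cv2.resize(cv2.imread("pics/s7.png")[190:310,150:270],(400,400),interpolation=3),cv2.resize(cv2.imread("pics/t7.png")[120:230,310:420],(400,400),interpolation=3)])
cv2.imwrite("pics/m7.png",I)
for n,X in(("S",S),("T",T),("W",W)):
    P=sel(X,(.62,.7),(-.36,-.28),(.17,.2)); rect(P,n+"post") if len(P)>4 else 0
    P=sel(X,(.58,.72),(-.4,-.15),(.243,.27)); rect(P,n+"bar") if len(P)>4 else 0
```

```text
[ 0.63784231 -0.25506932  0.40349513] [-3.14067157e+00 -1.50092105e-03  1.88082893e+00] [-0.49  0.66  1.    0.    1.48 -0.8 ] 16.6 [ 0.37568951 -0.37487293 -1.70523721] 0.03997341367657404
Spost 226 c [ 650.1 -317.1] s [60.4 42.7] ang 18.4 z 186.1
Sbar 401 c [ 640.  -274.7] s [124.8  72.8] ang 86.4 z 259.3
Tbar 49 c [ 639.4 -235.3] s [34.4 29.7] ang 47.4 z 260.2
Wbar 14336 c [ 632.9 -244.6] s [73.9 84.9] ang 17.9 z 258.4
```

View pics/m7.png

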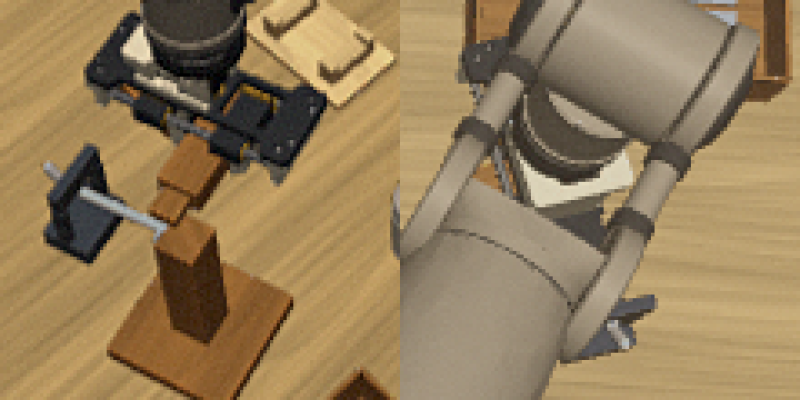

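Request:
arm_command:
  xyz:
    - [0,0,-5]
    - [0,0,-12]
    - [0,0,-12]
    - [0,0,-8]
    - [0,0,-3]
    - [0,0,0]
    - [0,0,-2]
    - [0,0,-2]
    - [0,0,-2]
    - [0,0,-2]
    - [0,0,0]
  spin: [0,0,0,0,0,0,0,0,0,0,0]
  squeeze: 12

```text
time: 17.85
tool_pos: [0.638, -0.2546, 0.3567]
tool_rot: [3.141, 0.0, 1.88]
contact_force: [-1.8, 2.0, 1.6]
opening: 0.0401
grip_force: 12.0
```

Request:
arm_command:
  xyz:
    - [0,0,-2]
    - [0,0,-2]
    - [0,0,-2]
    - [0,0,-2]
    - [0,0,-2]
    - [0,0,-2]
    - [0,0,0]
  spin: [0,0,0,0,0,0,0]

```text
time: 18.55
tool_pos: [0.6381, -0.2547, 0.3437]
tool_rot: [-3.142, -0.0, 1.881]
contact_force: [0.1, 3.6, 0.9]
opening: 0.0398
grip_force: 12.0
```

```bash
cat >> h.py <<'E'
def barplane(X,x,y,z,n):
    # top face of held bar, oak coloured
    P=sel(X,x,y,z)
    if len(P)<8: print(n,"few",len(P)); return
    c,nn,s,k=plane(P); print(n,k,"c",c.round(4),"n",nn.round(3),"res",round(s,4),"tilt",round(np.arctan2(np.hypot(nn[0],nn[1]),nn[2]),3),"az",round(np.degrees(np.arctan2(nn[1],nn[0])),1))
E
python3 - <<'E'
from h import *
s=observe();print(s["tool_pos"],s["contact_force"])
Ss=[];
for i in range(3): c,S=snap("scene","s8");Ss.append(S)
S=np.nanmedian(Ss,0)
I=c["img"].astype(int)
d=np.array([.292,-.956]);p=s["tool_pos"][:2];q=S[...,:2]-p;al=q@d;la=q@np.array([.956,.292])
m=(al>20e-3)&(al<95e-3)&(abs(la)<.024)&(S[...,2]>.19)&(S[...,2]<.28)
for a in np.arange(.02,.095,.005):
    k=m&(al>a)&(al<a+.005)&(abs(la)<.012)
    if k.any(): print(round(a+.0025,4),np.round(np.percentile(S[k][:,2],[10,50,90]),4),k.sum())
E
```

```text
[ 0.63813517 -0.2546957   0.34368742] [0.12764481 3.60861243 0.87422456]
0.0225 [0.2109 0.2502 0.2771] 26
0.0275 [0.2132 0.2516 0.2748] 29
0.0325 [0.2135 0.2158 0.2512] 18
0.0375 [0.216  0.2175 0.2185] 10
0.0425 [0.217  0.2195 0.2207] 12
0.0475 [0.213  0.217  0.2211] 21
0.0525 [0.2105 0.2125 0.214 ] 15
0.0575 [0.2015 0.2131 0.2161] 11
0.0625 [0.2125 0.2159 0.2186] 15
0.0675 [0.2136 0.2169 0.2193] 11
0.0725 [0.2131 0.2171 0.2195] 17
0.0775 [0.2086 0.213  0.2165] 18
```

Request:
arm_command:
  xyz:
    - [0,0,-2]
    - [0,0,-2]
    - [0,0,0]
    - [0,0,0]
  spin: [0,0,0,0]

```text
time: 19.1
tool_pos: [0.6381, -0.2551, 0.3402]
tool_rot: [3.141, 0.001, 1.88]
contact_force: [-0.2, 1.0, 1.7]
opening: 0.0399
grip_force: 12.0
```

Request:
arm_command:
  xyz:
    - [0,0,5]
    - [0,0,10]
    - [0,5,15]
    - [0,10,10]
    - [0,0,0]
    - [0,0,0]
  spin: [0,0,0,0,0,0]
  squeeze: 30

```text
time: 19.7
tool_pos: [0.6381, -0.2391, 0.3809]
tool_rot: [3.141, 0.001, 1.881]
contact_force: [0.6, -0.1, -1.6]
opening: 0.0397
grip_force: 30.0
```

```bash
cat >> h.py <<'E'
def prof(X,p,yaw,z=(.15,.33),lat=.010):
    d=np.array([np.cos(yaw),np.sin(yaw)]);l=np.array([-d[1],d[0]]);q=X[...,:2]-p[:2];al=q@d;la=q@l;g=p[2]-.159
    return al,la,X[...,2]-g
E
python3 - <<'E'
from h import *
s=observe();p=s["tool_pos"];print(p,s["tool_rot"],s["contact_force"])
yaw=s["tool_rot"][2]-np.pi;print(np.degrees(yaw))
for cam in("scene","wrist","top"):
    X=np.nanmedian([snap(cam,"x_"+cam)[1] for _ in range(3)],0)
    al,la,h=prof(X,p,yaw)
    m=(abs(la)<.011)&(al>-.07)&(al<.09)&(h>-.03)&(h<.065)
    print(cam)
    for a in np.arange(-.07,.09,.005):
        k=m&(al>a)&(al<a+.005)
        if k.sum()>2: print(round(a*1e3+2.5,1),np.round(np.percentile(h[k]*1e3,[5,25,50,75,95]),1),k.sum())
E
```

```text
[ 0.63807135 -0.23914973  0.38089424] [3.14085796e+00 7.99749602e-04 1.88128625e+00] [ 0.64367869 -0.06295694 -1.63848453]
-72.2102377341706
scene
-2.5 [17.  18.  18.6 18.7 20.2] 5
12.5 [24.2 24.7 25.3 25.9 26.2] 4
17.5 [26.5 26.7 27.3 27.9 28.1] 6
22.5 [28.1 28.6 29.8 38.7 64.5] 12
27.5 [29.9 30.6 31.6 62.3 64.4] 15
32.5 [31.  32.9 33.7 61.  64.6] 15
37.5 [33.9 35.1 35.7 36.2 37.4] 9
42.5 [35.3 36.2 37.1 38.3 39.1] 10
47.5 [30.2 32.2 33.1 37.5 39.1] 22
52.5 [20.4 30.8 31.4 32.3 34. ] 11
57.5 [15.3 32.1 33.7 34.8 35.9] 13
62.5 [29.2 34.4 35.7 37.2 39.5] 12
67.5 [33.4 37.7 38.4 39.6 40.2] 11
72.5 [30.3 35.1 37.5 40.  41.1] 22
77.5 [29.7 31.1 31.6 32.9 34.6] 6
wrist
-57.5 [-9.  -8.4 -7.9 -7.4 -7. ] 76
-52.5 [-7.6 -6.7 -6.2 -5.7 -5. ] 528
-47.5 [-5.2 -4.6 -4.  -3.5 -2.7] 542
-42.5 [-3.1 -2.4 -1.9 -1.4 -0.7] 543
-37.5 [-1.  -0.3  0.3  0.8  1.6] 567
-32.5 [ 1.5  2.7 58.3 60.  61.2] 1392
-27.5 [ 3.8  5.3 61.7 62.2 62.7] 1798
-22.5 [ 5.5  6.2  6.8  7.6 61.3] 661
-17.5 [ 7.6  8.3  8.8  9.4 10.1] 575
-12.5 [ 9.8 10.4 11.  11.5 12.2] 585
-7.5 [11.9 12.5 13.1 13.7 14.4] 587
-2.5 [13.8 14.1 14.4 14.7 15.1] 160
7.5 [19.4 19.8 20.2 20.6 21.2] 282
12.5 [20.4 21.2 21.7 22.3 22.9] 603
17.5 [22.6 23.2 23.7 24.2 24.8] 580
22.5 [23.7 23.9 24.  24.  24.1] 6
top
-32.5 [59.8 60.7 61.  61.6 62.6] 7
-27.5 [38.1 60.3 61.8 63.2 64.3] 13
-22.5 [ 5.9  7.3  8.3 34.3 60.7] 7
-12.5 [11.  12.1 12.6 13.3 14.8] 4
```

Request:
arm_command:
  xyz:
    - [0,-8,0]
    - [0,-8,-5]
    - [0,0,-12]
    - [0,0,-12]
    - [0,0,-8]
    - [0,0,-3]
    - [0,0,-2]
    - [0,0,-2]
    - [0,0,-1]
    - [0,0,0]
    - [0,0,0]
  spin: [0,0,0,0,0,0,0,0,0,0,0]
  squeeze: 12

```text
time: 21.25
tool_pos: [0.638, -0.2558, 0.3356]
tool_rot: [3.141, 0.0, 1.88]
contact_force: [-3.5, 1.3, 3.2]
opening: 0.04
grip_force: 12.0
```

Request:
arm_command:
  xyz:
    - [0,0,5]
    - [0,0,10]
    - [0,5,15]
    - [0,10,10]
    - [0,0,0]
    - [0,0,0]
  spin: [0,0,0,0,0,0]
  squeeze: 30

```text
time: 21.85
tool_pos: [0.6381, -0.2402, 0.3758]
tool_rot: [3.141, 0.001, 1.881]
contact_force: [0.4, -0.8, -1.4]
opening: 0.0401
grip_force: 30.0
```

```bash
cat >> h.py <<'E'
def wtilt(f="w9"):
    s=observe();p=s["tool_pos"];yaw=s["tool_rot"][2]-np.pi
    X=np.nanmedian([snap("wrist",f)[1] for _ in range(3)],0)
    al,la,h=prof(X,p,yaw); m=(abs(la)<.02)&(al>-.06)&(al<.03)&(h>-.02)&(h<.03)
    c,n,r,k=plane(X[m]);d=np.array([np.cos(yaw),np.sin(yaw)]);l=np.array([-d[1],d[0]])
    print(p,s["time"],"yaw",np.degrees(yaw)%360,"c",c.round(4),"pitch",np.arctan2(-(n[:2]@d),n[2]).round(4),"roll",np.arctan2(n[:2]@l,n[2]).round(4),r,k)
    return X,al,la,h
E
python3 - <<'E'
from h import *
wtilt();print(observe()["contact_force"])
E
```

```text
[ 0.63812251 -0.24015065  0.37581337] 21.85 yaw 287.790854952482 c [ 0.631  -0.2211  0.2241] pitch 0.5047 roll 0.0038 0.00047357386485962985 12522
[-0.2688949 -0.2671524 -0.9523182]
```

Request:
arm_command:
  xyz:
    - [-6,15,0]
    - [-12,28,0]
    - [-16,37,0]
    - [-17,39,0]
    - [-17,39,0]
    - [-17,39,0]
    - [-17,39,0]
    - [-17,39,0]
    - [-17,39,0]
    - [-17,39,0]
    - [-17,39,-8]
    - [-17,39,-10]
    - [-17,37,-10]
    - [-12,25,-10]
    - [-6,12,-10]
    - [0,1,-5]
    - [0,0,0]
    - [0,0,0]
  spin: [2,5,6,6.5,6.5,6.5,6.5,6.5,6.5,6.5,6.5,6.5,2.4,1,0,0,0,0]
  squeeze: 45

```text
time: 23.8
tool_pos: [0.4169, 0.2642, 0.3224]
tool_rot: [-3.141, 0.0, -3.097]
contact_force: [-0.7, -0.1, -1.0]
opening: 0.0399
grip_force: 45.0
```

Run:
```python
from h import *
print(observe()["tool_rot"],observe()["contact_force"])
X,al,la,h=wtilt("w10")
S=np.nanmedian([snap("scene","s10")[1] for _ in range(3)],0);snap("top","t10")
I=np.hstack([cv2.resize(cv2.imread("pics/s10.png")[90:200,260:370],(400,400),interpolation=3),cv2.resize(cv2.imread("pics/w10.png"),(400,400))])
cv2.imwrite("pics/m10.png",I)
k=(abs(la)<.012)&(h<.03)&(h>-.03)&(al<-.05);print("tail al",np.nanpercentile(al[k&(al>-.07)],[1,5]))
s=observe();p=s["tool_pos"];yaw=s["tool_rot"][2]-np.pi
al,la,h=prof(S,p,yaw);m=(h>-.04)&(h<.05)&(abs(la)<.03)&(al>.03)&(al<.1)
for a in np.arange(.03,.1,.004):
    k=m&(al>a)&(al<a+.004)
    if k.sum()>1: print(round(a*1e3+2,1),"la",np.round(np.percentile(la[k]*1e3,[3,97]),1),"h",np.round(np.percentile(h[k]*1e3,[5,50,95]),1),k.sum())
```

```text
[-3.14140539e+00  3.04104415e-04 -3.09726386e+00] [-0.69272802 -0.07873606 -0.98035549]
[0.4168537  0.26420742 0.3223616 ] 23.8 yaw 2.5398526771184606 c [0.3955 0.2636 0.1716] pitch 0.5066 roll 0.0003 0.00044115173715383865 12848
tail al [-0.05575709 -0.05562081]
32.0 la [-22.   12.8] h [15.3 31.3 42.3] 11
36.0 la [-21.8  15.4] h [16.8 41.4 44.2] 13
40.0 la [-22.7  13.3] h [20.5 40.1 45. ] 14
44.0 la [-21.5  16. ] h [24.1 37.  45.4] 18
48.0 la [-20.9  10.2] h [18.9 32.  41.4] 13
52.0 la [-19.4   4.7] h [20.8 36.6 42.2] 11
56.0 la [-14.7  11.9] h [26.  41.3 45.1] 8
60.0 la [-13.6   0.8] h [35.9 44.8 48.3] 6
64.0 la [-13.9   7.9] h [43.8 46.5 47.3] 5
68.0 la [-13.4  10. ] h [38.2 43.9 48.3] 14
72.0 la [-12.7   7.1] h [40.2 42.  43.1] 4
```

View pics/m10.png

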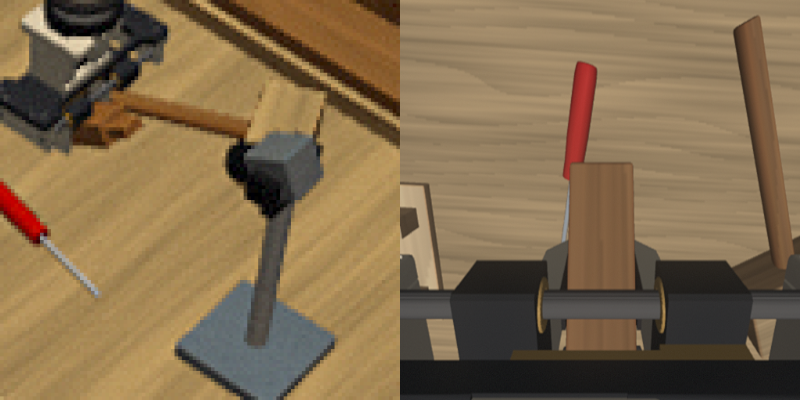

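Request:
arm_command:
  xyz:
    - [5,1,0]
    - [10,1,0]
    - [12,1,0]
    - [12,0,0]
    - [8,0,0]
    - [4,0,0.5]
    - [0,0,0]
    - [0,0,0]
    - [0,0,0]
    - [0,0,0]
  spin: [0.7,0,0,0,0,0,0,0,0,0]

```text
time: 25.15
tool_pos: [0.4667, 0.2682, 0.3228]
tool_rot: [3.142, -0.0, -3.083]
contact_force: [0.8, 0.7, -0.0]
opening: 0.0397
grip_force: 45.0
```

Run:
```python
from h import *
X,al,la,h=wtilt("w11")
S=np.nanmedian([snap("scene","s11")[1] for _ in range(4)],0);T=np.nanmedian([snap("top","t11")[1] for _ in range(4)],0)
H=np.hstack([cv2.resize(cv2.imread("pics/s11.png")[90:190,280:380],(400,400),interpolation=3),cv2.resize(cv2.imread("pics/t11.png")[120:210,120:210],(400,400),interpolation=3)])
cv2.imwrite("pics/m11.png",H)
s=observe();p=s["tool_pos"];yaw=s["tool_rot"][2]-np.pi;print(s["contact_force"])
a=np.array([np.cos(.507)*np.cos(yaw),np.cos(.507)*np.sin(yaw),np.sin(.507)]);tip=p+[0,0,-.159+.0014]+.0795*a;print("tip",tip,"lens pred",tip+.08*a)
nrm=np.array([-np.sin(.491)*.998,-np.sin(.491)*.056,np.cos(.491)])
# head top face in scene/top, and tenon top face, relative
for n,Wd in(("S",S),("T",T)):
    P=sel(Wd,(.628,.664),(.262,.292),(.275,.303)); c,nn,r,k=plane(P);print(n,"head",c.round(4),nn.round(3),"tilt",np.arctan2(np.hypot(*nn[:2]),nn[2]),k,r)
    P=sel(Wd,(.50,.56),(.24,.30),(.18,.225));print(len(P));P=P[np.argsort(P[:,0])];print("tenon",P[-8:].round(4).tolist())
    B=sel(Wd,(.585,.62),(.25,.30),(.22,.275));print("barrel xmin",np.sort(B[:,0])[:5].round(4) if len(B) else 0, B[np.argsort(B[:,0])][:5].round(4).tolist())
```

```text
[0.46673051 0.26824922 0.32283218] 25.15 yaw 3.3505615497409167 c [0.4453 0.2673 0.1719] pitch 0.5054 roll -0.0004 0.0004369609172123026 12840
[ 0.97470744 -0.11256574 -1.09480816]
tip [0.53641339 0.27224833 0.20372717] lens pred [0.60623117 0.27632008 0.24257172]
S head [0.6468 0.2774 0.2912] [-0.454 -0.028  0.89 ] tilt 0.4727629921791535 50 0.0006676172755110662
115
tenon [[0.5353, 0.2846, 0.2024], [0.5354, 0.2676, 0.2096], [0.5358, 0.2729, 0.2061], [0.5362, 0.2671, 0.2056], [0.5364, 0.2618, 0.2046], [0.5365, 0.2675, 0.2006], [0.5374, 0.2714, 0.2033], [0.5375, 0.2764, 0.2049]]
barrel xmin [0.5981 0.6012 0.6017 0.602  0.6022] [[0.5981, 0.2822, 0.2576], [0.6012, 0.2625, 0.2596], [0.6017, 0.2668, 0.2616], [0.602, 0.2623, 0.2555], [0.6022, 0.2711, 0.2636]]
T head [0.6459 0.2771 0.2876] [-0.471 -0.017  0.882] tilt 0.4911342952257327 144 0.0008767529904119689
0
tenon []
barrel xmin [0.6013 0.6018 0.6019 0.6019 0.6019] [[0.6013, 0.2807, 0.2595], [0.6018, 0.2843, 0.2567], [0.6019, 0.2783, 0.2579], [0.6019, 0.2722, 0.2593], [0.6019, 0.2691, 0.26]]
```

View pics/m11.png

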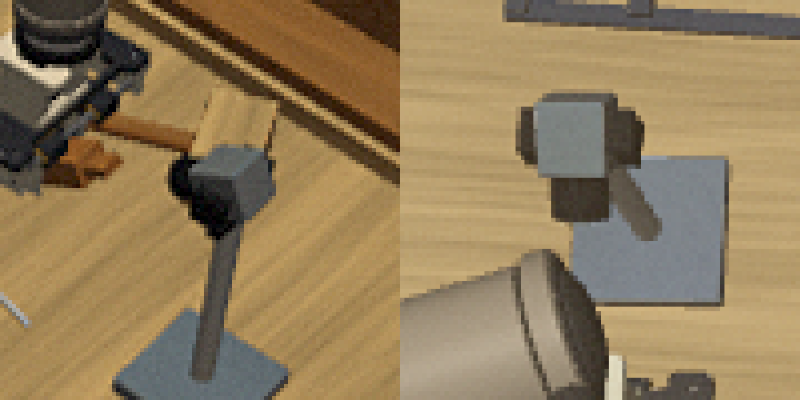

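Request:
arm_command:
  xyz:
    - [1.5,-0.5,0.4]
    - [0,0,0]
    - [0,0,0]
    - [0,0,0]
    - [0,0,0]
    - [0,0,0]
  spin: [0,0,0,0,0,0]

```text
time: 26.3
tool_pos: [0.4685, 0.2677, 0.3231]
tool_rot: [3.142, -0.0, -3.083]
contact_force: [0.6, -0.9, -1.3]
opening: 0.0398
grip_force: 45.0
```

Run:
```python
from h import *
wtilt("w12"); print(observe()["qvel"].round(4)); print(hand_in())
```

```text
[0.46851381 0.267701   0.32312518] 26.3 yaw 3.335475210537595 c [0.4471 0.2668 0.1722] pitch 0.5058 roll 0.0 0.00044320924877115484 12840
[-0.0006 -0.0013 -0.0006 -0.0013 -0.0001  0.0013]
the job is handed in; nothing more can be done
None
```

The weight hangs on the hook and I handed the job in at about 26 s, with the stretcher held about 80 mm in front of the lens. By my measurements its pitch is 0.506 rad against about 0.49 for the lens, with no roll and the tip within about 2 mm of the focus; no result came back.

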